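# Take a colour reading of the blue sample through the guard slot

### The job

Lift the colour reader wand out of its stand and calibrate it: hold it upright and still about 2 cm above the middle of the white reference tile for two seconds, without touching the tile. Then pass its nose straight down through the slot of the reading station with the blue sample (never the amber one) and finish while still holding it there, upright and still, its end about 25 mm above the sample and its handle clear of the slot's frame. Leave the dropper bottle, jar and spatula where they are.

Things in the scene. Friction and masses are not known exactly. Their poses are not given: they have to be found in the camera images.
- wand: Colour reader wand, about 0.14 kg, upright in its stand. Origin: centre of the nose's lower end; z up the wand, x along its wide side, y its narrow side. White nose 34 (x) by 14 (y) mm, its lowest 10 mm a black foot tapering to 26 by 8. From 80 to 140 mm up an orange flat-sided handle, 50 (x) by 30 (y) mm: grip it from above across y.
- wand_grip (a point): Middle of the wand's handle, 110 mm above the nose's end, on the wand's axis; axes as the wand's.
- stand: Fixed wooden block on a black foot, 86 by 66 mm, 86 mm high, with an upright hole (38 by 18 mm, long side along its x). The wand hangs in it by its handle's shoulder, its end 6 mm above the table; lift it 90 mm or more to be clear. Origin: centre of the underside, z up.
- tile: Fixed black disc 70 mm across and 10 mm high that carries the white round reference tile (50 mm across, 4 mm thick) in its middle. Origin: centre of the underside, on the table; z up.
- tile_top (a point): Centre of the white reference tile's top face, 14 mm above the table; z up.
- station_blue_slot (a point): Slot centre, at its frame's top face, of the station with the BLUE sample. Fixed station: base 130 by 130 mm, four corner posts, clear lid (top at 106 mm); in its middle a grey frame 70 by 50 mm, 10 mm thick, top at 108 mm over the table. Slot 36 mm along this x by 16 mm along this y (nose plus 2 mm); z up. A half turn makes no difference.
- station_blue_sample (a point): Centre of the upper face of the blue sample, in a petri dish 92 mm across under the lid of the blue station: 20 mm above the table, 88 mm straight below the slot's point. The dish's rim stands 2 mm higher.
- station_amber_slot (a point): The same point on the reading station with the AMBER sample, which is built alike; not to be used in this job. The two stations may change places.
- dropper: Small blue dropper bottle standing on the table, 28 mm across, 65 mm high; bystander. Origin: centre of its underside.
- jar: Glass jar with a white cap standing on the table, 56 mm across, 70 mm high; bystander. Origin: centre of its underside.
- spatula: Spatula with a red handle and a green blade lying on the table beyond the work, 280 mm long, 20 mm high; bystander. Origin: middle of its length, on the table; handle towards its -x.
There are look-alikes about, which are no part of the job. There is more than one size of the wand; the one meant has the size given above. There is more than one size of the tile; the one meant has the size given above.

How it is judged:
By the outcome, as a careful person would: the job done as asked, in the order asked, and still so for the second after the job is handed in, while the arm keeps its last pose, push and grip.
It also fails if it takes over 48 s, if anything falls off the work surface, if the arm or the gripper's body presses on something with over 40 N, if the wrist force passes 120 N, or if a joint passes its speed limit or range.

### The arm

A 6-joint arm with a two-finger parallel gripper is mounted at the origin on the work surface. World frame = base frame: x ahead of the robot, y to its left, z up, the work surface at z = 0. Lengths are in mm, angles in rad, forces in N, time in s.
With the tool pointing down it reaches from about 350 to 875 mm from the base axis. Payload 4.2 kg.
Tool frame: the origin (TCP) lies at the very end of the fingers, on their centre line; the grasp point (between the pads) lies 19 mm behind it; z points along the fingers, y is the line along which they close (so a half turn about z gives the same grasp; the last joint's range is limited). The gripper opens to 85 mm and grips with 20 to 120 N. Pads are 22 mm wide; open, the fingers measure 114 mm over their backs; the gripper's body (76 mm by 85 mm) begins 54 mm behind the grasp point. The pads swing forward as they close: fully open they stand 13 mm farther back than shut.
Start: joints at [1.471, 0.385, 0.008, 0, -1.194, -0.259], TCP at [219.436, 585.19, 231.312] pointing down, gripper open.
Joint ranges: [-3.14, 3.14], [-1.21, 2.06], [-1.07, 1.41], [-3.16, 2.05], [-2.99, -0.16], [-3.1, 3.1]. Speed limits (rad/s): [2.79, 2.79, 3.14, 3.14, 3.14, 3.14].

### API

Orientations are given as a unit quaternion [x, y, z, w].
In Python, from bench import arm gives the robot as it stands. The module is installed in compiled form; this text tells all that it offers.
- The arm moves only by the tool drive_tool, never from a script. Its argument "targets" is a list of rows, each a list of 5 numbers: the closure, from -1 (fully open) to 1 (shut), then the shift along the tool's x, y, z in mm, then the turn about the tool's z in degrees. In form: [[grip, tx, ty, tz, roll], ...]. A call has 1 to 12 rows; each row is the pose to reach, as a shift and turn from the pose commanded when the call began, along the tool's axes at that moment; what a row does not reach only later rows make up. A row lasts 1/10 s, in which the tool goes at most 50 mm and 8.59 degrees, less where a joint would pass 70% of its speed; a pose out of reach is approached as far as the arm can. A call with a gripper value outside its range is refused whole. The fingers move at their own pace and stop on an object; the grip force is fixed at half the most. Time passes only in rows, so rows that repeat a pose let the fingers close. It gives the time, the measured TCP pose, the force, the opening and the grip force at its end, in the units of the state.
- arm.read_state(): the state, without advancing time (a new reading comes with each control period).
- arm.get_image(name): name is "scene" or "top" or "wrist"; returns the picture (480x640x3 uint8, blue, green, red); there is no depth.
- arm.camera_params(name): a dict with "fov_y" (degrees; the focal length in pixels is half the picture's height over the tangent of half this angle, whatever the lens; pixels are square), "cx", "cy" (the principal point, pixels), "rvec" (rotation vector, rad) and "tvec" (3), from world to camera coordinates, as OpenCV has them; the wrist camera has in their place "tool_from_camera" (4x4, takes a point from camera to tool coordinates, whose origin is the TCP and whose axes are the flange's). Camera axes: x right, y down, z forward; pixel columns grow to the right and rows downward; lengths in mm; the calibration is good to about 2 mm. A picture is of the moment at which its call begins: read the wrist's pose just before it. camera_params takes no time and is no camera call.
- arm.job_done(): hands the job in; it is judged then, once.
The state is a dict: "clock": time; "joints": joint angles; "joint_vel": joint speeds; "joint_efforts": joint torques, N m; "position": TCP position; "ee_rot": TCP orientation; "contact_force": force on the tool from outside, world axes, zero at the start; "wrist_torque": the same for the moment, N m; "gripper_width": finger opening in mm; "grasp_force": force on a finger pad.
Only numpy, scipy, OpenCV 4.12 (cv2) and the standard library are available. Lean on these libraries where they do the work, as an engineer would, in place of code of your own. Each camera call takes 0.05 s, during which the arm holds its last target. There are 200 camera calls.

## Working session

There is one attempt and no reset: what is moved stays moved. The work goes in short steps, Python scripts to look and compute and a tool call to move; the robot and the scene stay as the last step left them, time stands still between calls to the robot, and variables do not carry over. Pictures are saved under pics/ and viewed, at most 10 in all, crops included, and the job is handed in when it is done.

Besides the shell and the picture viewer there is one more tool, called after "Call:" by a JSON object that holds its "method" and its "body". drive_tool: Moves the arm, as the interface text tells. Its arguments: {"type":"object","properties":{"targets":{"type":"array","items":{"type":"array","items":{"type":"number"}}}},"required":["targets"]}

```bash
mkdir -p pics
cat > h.py <<'E'
import numpy as np, cv2
from bench import arm
from scipy.spatial.transform import Rotation as R
def cam(n, st=None):
    p=arm.camera_params(n); f=240/np.tan(np.radians(p["fov_y"])/2)
    K=np.array([[f,0,p["cx"]],[0,f,p["cy"]],[0,0,1]])
    if n!="wrist":
        Rm=cv2.Rodrigues(np.array(p["rvec"],float))[0]; t=np.array(p["tvec"],float).ravel()
    else:
        st=st or arm.read_state(); T=np.eye(4); T[:3,:3]=R.from_quat(st["ee_rot"]).as_matrix(); T[:3,3]=st["position"]
        M=np.linalg.inv(T@np.array(p["tool_from_camera"])); Rm,t=M[:3,:3],M[:3,3]
    return K,Rm,t
def ray(c,uv):
    K,Rm,t=c; d=Rm.T@np.linalg.inv(K)@np.array([uv[0],uv[1],1.]); return -Rm.T@t, d/np.linalg.norm(d)
def onz(c,uv,z):
    o,d=ray(c,uv); return o+d*(z-o[2])/d[2]
def proj(c,P):
    K,Rm,t=c; q=K@(Rm@np.array(P,float)+t); return q[:2]/q[2]
E
python3 - <<'E'
from h import *
for n in("scene","top","wrist"):
    s=arm.read_state(); im=arm.get_image(n); cv2.imwrite(f"pics/{n}0.png",im)
    c=cam(n,s); print(n,c[0][0,0],c[0][:2,2],"pos",ray(c,(320,240)))
    print({k:v for k,v in arm.camera_params(n).items()} if n=="wrist" else "")
print(s)
E
```

```text
scene 616.5553596696358 [318.38539414 234.19815458] pos (array([1204.00448154,   49.88314361,  875.6957965 ]), array([-0.6119608 , -0.06569688, -0.78815474]))

top 587.912539788995 [322.9743866  244.40891029] pos (array([ 475.06148617,   -4.35394269, 1068.57101294]), array([ 0.11937273, -0.00323519, -0.99284424]))

wrist 374.28809005336177 [321.17548683 238.17189444] pos (array([293.42242759, 556.46108126, 373.40926013]), array([-0.29592286,  0.1119116 , -0.94863347]))
{'fov_y': 65.33739056028942, 'cx': 321.1754868259648, 'cy': 238.1718944409212, 'tool_from_camera': array([[-3.04481210e-04, -9.50132816e-01, -3.11845377e-01,
         7.93770853e+01],
       [ 9.99999782e-01, -4.71988765e-04,  4.61673896e-04,
         6.94038109e-01],
       [-5.85839033e-04, -3.11845169e-01,  9.50132753e-01,
        -1.43067784e+02],
       [ 0.00000000e+00,  0.00000000e+00,  0.00000000e+00,
         1.00000000e+00]])}
{'clock': 0.1, 'joints': array([ 1.47061365e+00,  3.85484926e-01,  6.76775471e-03, -4.22338005e-04,
       -1.19398991e+00, -2.58580737e-01]), 'joint_vel': array([-0.0003716 ,  0.00042858,  0.00441878,  0.00280454,  0.00028123,
        0.00087943]), 'joint_efforts': array([-1.36098070e-04, -3.93319952e+01,  1.88928527e+01,  4.19792891e+00,
       -2.59940061e-03,  3.77264129e-06]), 'position': array([219.26403071, 584.72670439, 230.33172581]), 'ee_rot': array([ 9.83939830e-01, -1.78497787e-01, -1.20078924e-04,  9.67910747e-04]), 'contact_force': array([ 0.16632525, -1.19664897, -0.00784889]), 'wrist_torque': array([0.02573125, 0.03052397, 0.01246276]), 'grasp_force': 0.0, 'gripper_width': 85.60163601513042}
```

View pics/scene0.png

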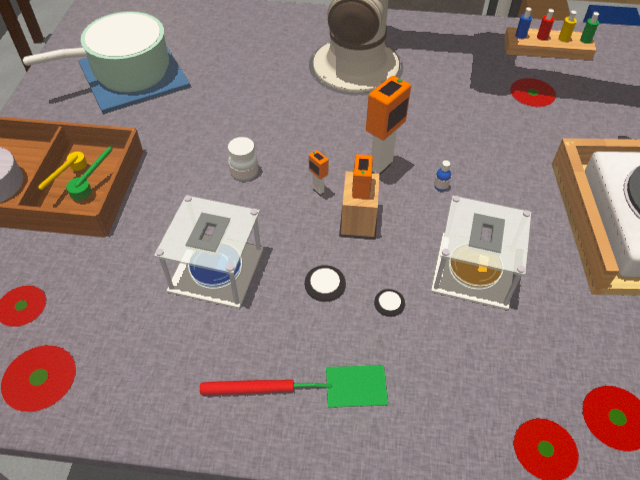

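View pics/top0.png

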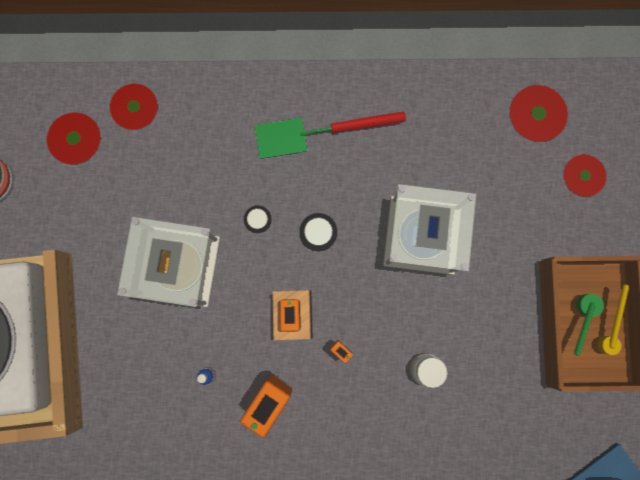

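The scene view shows the stand with its wand at (362,175), a large and a small wand nearby, tiles at (325,283) and (390,302), the blue station on the left and the amber one on the right. In the top view the wand is at (290,315), the tiles at (318,232) and (257,219), the blue frame at (433,228) and the amber frame at (165,262).

```bash
cat > m.py <<'E'
from h import *
def rects(im,mask,c,z,win,amin=30):
    m=np.zeros_like(mask); x0,y0,x1,y1=win; m[y0:y1,x0:x1]=mask[y0:y1,x0:x1]
    out=[]
    for k in cv2.findContours(m,cv2.RETR_EXTERNAL,cv2.CHAIN_APPROX_NONE)[0]:
        if cv2.contourArea(k)<amin: continue
        P=np.array([onz(c,p[0],z)[:2] for p in k],np.float32)
        (cx,cy),(w,h),a=cv2.minAreaRect(P)
        if w<h: w,h,a=h,w,a+90
        out.append((round(cx,1),round(cy,1),'size',round(w,1),round(h,1),'long-axis deg',round((a+90)%180-90,1)))
    return out
E
python3 - <<'E'
from m import *
im=cv2.imread("pics/top0.png"); c=cam("top"); h=cv2.cvtColor(im,cv2.COLOR_BGR2HSV)
H,S,V=cv2.split(h)
orange=((H<18)&(S>190)&(V>120)).astype(np.uint8)*255
white=((S<50)&(V>190)).astype(np.uint8)*255
m=cv2.morphologyEx(orange,cv2.MORPH_CLOSE,np.ones((9,9)))
print("handle",rects(im,m,c,146,(270,285,320,345)))
print("small",rects(im,m,c,100,(320,335,360,365)),"big",rects(im,m,c,250,(235,365,300,440)))
print("tiles",rects(im,white,c,14,(240,200,345,260)))
for n,w in(("blue",(405,195,465,260)),("amber",(140,230,195,295))):
    print(n,h[w[1]+30,w[0]:w[2]:4].tolist())
wood=((H>5)&(H<22)&(S>70)&(V>110)).astype(np.uint8)*255
print("stand",rects(im,wood,c,86,(262,280,325,350)))
E
```

```text
handle [(468.9, 41.4, 'size', 47.7, 28.8, 'long-axis deg', 2.5)]
small [(408.5, -39.9, 'size', 32.1, 18.6, 'long-axis deg', 47.4)] big [(344.0, 70.3, 'size', 66.3, 38.7, 'long-axis deg', -33.7)]
tiles [(618.4, -4.3, 'size', 47.5, 43.5, 'long-axis deg', -0.6), (642.3, 106.0, 'size', 32.5, 32.0, 'long-axis deg', 44.5)]
blue [[93, 14, 170], [90, 12, 169], [93, 15, 171], [75, 10, 158], [34, 15, 118], [34, 15, 118], [112, 115, 91], [112, 139, 90], [113, 73, 77], [34, 17, 118], [34, 17, 118], [35, 20, 170], [32, 19, 211], [30, 19, 212], [30, 15, 183]]
amber [[35, 17, 163], [32, 19, 175], [36, 18, 140], [39, 16, 112], [35, 14, 111], [17, 95, 83], [18, 154, 106], [18, 155, 170], [38, 18, 114], [30, 11, 112], [28, 29, 156], [24, 42, 176], [24, 41, 176], [24, 41, 176]]
stand [(468.9, 41.7, 'size', 80.9, 61.9, 'long-axis deg', 1.3)]
```

Run:
```python
from m import *
im=cv2.imread("pics/top0.png"); c=cam("top"); H,S,V=cv2.split(cv2.cvtColor(im,cv2.COLOR_BGR2HSV))
g=(((V<135)&(S<30))|(S>60)).astype(np.uint8)*255
g=cv2.morphologyEx(g,cv2.MORPH_OPEN,np.ones((5,5)))
print("frame",rects(im,g,c,108,(405,200,455,255)))
b=((S>55)&(H>95)).astype(np.uint8)*255
print("slot hole",rects(im,b,c,108,(415,205,452,250)))
im2=cv2.imread("pics/scene0.png"); c2=cam("scene"); H,S,V=cv2.split(cv2.cvtColor(im2,cv2.COLOR_BGR2HSV))
white=((S<50)&(V>190)).astype(np.uint8)*255
print("tiles",rects(im2,white,c2,14,(300,260,410,320)))
g=((V<125)&(S<40)).astype(np.uint8)*255
g=cv2.morphologyEx(cv2.morphologyEx(g,cv2.MORPH_CLOSE,np.ones((9,9))),cv2.MORPH_OPEN,np.ones((5,5)))
print("frame",rects(im2,g,c2,108,(180,205,238,258)))
o=((H<18)&(S>190)&(V>200)).astype(np.uint8)*255
print("handle top",rects(im2,cv2.morphologyEx(o,cv2.MORPH_CLOSE,np.ones((9,9))),c2,146,(345,145,380,200)))
def ik(st):
    p=st["position"];r=R.from_quat(st["ee_rot"]).as_matrix();return r
s=arm.read_state(); r=ik(s); print(np.round(r,3))
print("shift tool", np.round(r.T@(np.array([469,41.5,250])-s["position"]),1), "tool x heading",np.degrees(np.arctan2(r[1,0],r[0,0])), "y",np.degrees(np.arctan2(r[1,1],r[0,1])))
cv2.imwrite("pics/c.png",cv2.resize(np.hstack([im[190:270,385:475],im2[195:275,165:255]]),None,fx=4,fy=4))
```

```text
frame [(610.4, -194.3, 'size', 69.5, 48.8, 'long-axis deg', -7.6)]
slot hole [(610.1, -193.6, 'size', 34.4, 14.3, 'long-axis deg', -7.4)]
tiles [(646.6, 106.3, 'size', 34.9, 33.0, 'long-axis deg', -83.2), (619.7, -3.6, 'size', 47.3, 46.8, 'long-axis deg', -83.1)]
frame [(607.2, -195.4, 'size', 27.8, 13.9, 'long-axis deg', -8.5)]
handle top [(472.0, 41.8, 'size', 49.0, 28.7, 'long-axis deg', 1.5)]
[[ 0.936 -0.351 -0.   ]
 [-0.351 -0.936 -0.002]
 [ 0.     0.002 -1.   ]]
shift tool [424.6 421.  -18.8] tool x heading -20.56665055121731 y -110.56666358437366
```

View pics/c.png

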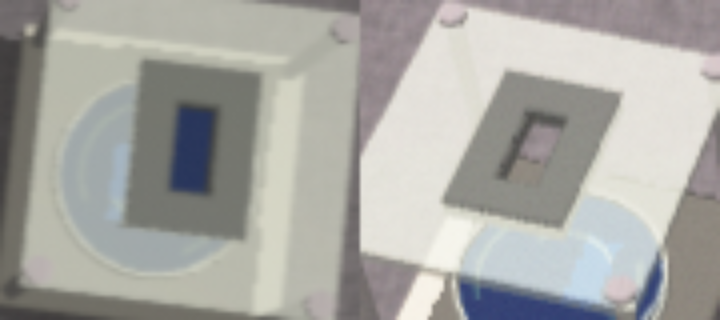

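The crops show the blue frame and its slot clearly, and the top-view sizes of 69.5x49 and 34x14 mm match those given. Next I check the tall wand's height, then move over the handle.

Run:
```python
from h import *
a=ray(cam("top"),(266,406)); b=ray(cam("scene"),(393,92))
A=np.c_[a[1],-b[1]]; s=np.linalg.lstsq(A,b[0]-a[0],rcond=None)[0]
print(a[0]+a[1]*s[0], b[0]+b[1]*s[1])
```

```text
[338.50186267  73.56367564 194.70240561] [338.20691307  81.19880997 195.42927654]
```

Call:
{"method": "drive_tool", "body": {"targets": [[-1, 40, 40, -10, -4], [-1, 80, 80, -15, -8], [-1, 120, 119, -15, -12], [-1, 155, 154, -15, -15], [-1, 190, 188, -15, -18], [-1, 225, 223, -15, -20], [-1, 260, 258, -15, -22.5], [-1, 295, 292, -15, -22.5], [-1, 330, 327, -15, -22.5], [-1, 365, 362, -15, -22.5], [-1, 400, 397, -15, -22.5], [-1, 424.5, 421, -15, -22.5]]}}

```text
clock: 1.35
position: [469.3, 39.9, 246.4]
ee_rot: [1.0, 0.017, 0.0, -0.0]
contact_force: [1.0, 1.1, -0.3]
gripper_width: 85.1
grasp_force: 0.0
```

Run:
```python
from m import *
s=arm.read_state(); im=arm.get_image("wrist"); cv2.imwrite("pics/w1.png",im); c=cam("wrist",s)
H,S,V=cv2.split(cv2.cvtColor(im,cv2.COLOR_BGR2HSV))
o=((H<18)&(S>190)&(V>100)).astype(np.uint8)*255
print(rects(im,cv2.morphologyEx(o,cv2.MORPH_CLOSE,np.ones((25,25))),c,146,(0,0,640,480),800))
print(s["position"],s["ee_rot"])
```

```text
[(327.6, 69.5, 'size', 120.7, 71.7, 'long-axis deg', -17.2), (436.1, -22.7, 'size', 37.1, 16.9, 'long-axis deg', 45.6), (473.8, 41.8, 'size', 57.5, 28.4, 'long-axis deg', 0.8)]
[469.33591361  39.87932304 246.43087127] [ 9.99855939e-01  1.69719618e-02  1.71704584e-04 -1.56687896e-04]
```

View pics/w1.png

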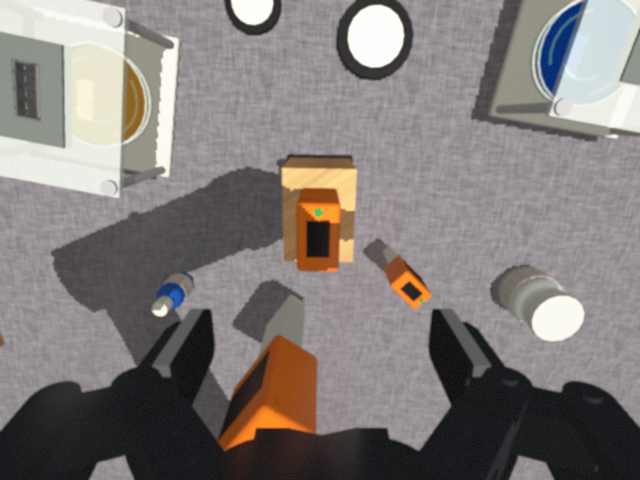

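The wrist view shows the handle centred at (318,235) in its stand, with the path down clear. The tall wand sits behind at (275,390).

Call:
{"method": "drive_tool", "body": {"targets": [[-1, 0.7, -1.9, 20, 0], [-1, 0.7, -1.9, 50, 0], [-1, 0.7, -1.9, 80, 0], [-1, 0.7, -1.9, 110, 0], [-1, 0.7, -1.9, 135, 0], [-1, 0.7, -1.9, 150, 0], [-1, 0.7, -1.9, 151, 0], [-1, 0.7, -1.9, 151, 0], [1, 0.7, -1.9, 151, 0], [1, 0.7, -1.9, 151, 0], [1, 0.7, -1.9, 151, 0], [1, 0.7, -1.9, 151, 0]]}}

```text
clock: 2.6
position: [470.1, 43.9, 96.1]
ee_rot: [1.0, 0.017, 0.001, -0.0]
contact_force: [-3.3, -0.4, 4.0]
gripper_width: 29.5
grasp_force: 59.5
```

Call:
{"method": "drive_tool", "body": {"targets": [[1, 0, 0, 0, 0], [1, 0, 0, 0, 0], [1, 0, 0, 0, 0], [1, 0, 0, 0, 0], [1, 0, 0, 0, 0], [1, 0, 0, 0, 0]]}}

```text
clock: 3.2
position: [470.2, 44.0, 96.0]
ee_rot: [1.0, 0.017, 0.001, -0.0]
contact_force: [-1.4, 0.4, 6.7]
gripper_width: 29.3
grasp_force: 59.9
```

Call:
{"method": "drive_tool", "body": {"targets": [[1, 0, 0, -4, 0], [1, 0, 0, -14, 0], [1, 0, 0, -28, 0], [1, 0, 0, -42, 0], [1, 0, 0, -56, 0], [1, 0, 0, -70, 0], [1, 0, 0, -84, 0], [1, 0, 0, -98, 0], [1, 0, 0, -112, 0], [1, 0, 0, -122, 0], [1, 0, 0, -125, 0], [1, 0, 0, -125, 0]]}}

```text
clock: 4.4
position: [469.6, 43.9, 220.5]
ee_rot: [1.0, 0.017, 0.0, -0.0]
contact_force: [-1.1, -0.0, -0.9]
gripper_width: 29.1
grasp_force: 59.2
```

Run:
```python
from m import *
s=arm.read_state(); print(s["position"],s["ee_rot"],s["gripper_width"],s["contact_force"])
im=arm.get_image("wrist"); im2=arm.get_image("scene"); cv2.imwrite("pics/w2.png",im); cv2.imwrite("pics/s2.png",im2)
c=cam("wrist",s); H,S,V=cv2.split(cv2.cvtColor(im,cv2.COLOR_BGR2HSV))
w=((S<50)&(V>190)).astype(np.uint8)*255
print([r for r in rects(im,w,c,14,(0,0,640,480),200) if 25<r[3]<60])
g=((V<135)&(S<30)).astype(np.uint8)*255
cv2.imwrite("pics/w2c.png",np.hstack([im[:, :],])); cv2.imwrite("pics/s2c.png",cv2.resize(im2[60:300,270:470],None,fx=2.4,fy=2.4))
r=R.from_quat(s["ee_rot"]).as_matrix()
for n,t in(("tile",(618.9,-4,160)),("slot",(610,-194.5,210))): print(n,r.T@(np.array(t)-s["position"]))
cv2.imwrite("pics/v2.png",np.hstack([cv2.resize(im,(440,330)),cv2.resize(im2[60:300,290:450],(220,330))]))
```

```text
[469.57367553  43.88968429 220.47399513] [ 9.99857506e-01  1.68795150e-02  9.62277436e-05 -2.00209537e-04] 29.10770696396679 [-1.10906215 -0.01796596 -0.92187619]
[(335.1, -238.1, 'size', 59.0, 57.9, 'long-axis deg', -88.1), (616.1, -4.3, 'size', 49.3, 46.7, 'long-axis deg', -88.1), (629.7, 105.6, 'size', 33.4, 12.2, 'long-axis deg', -88.1)]
tile [147.61270748  52.92680551  60.48238567]
slot [132.29756705 242.9979679   10.40385034]
```

View pics/v2.png

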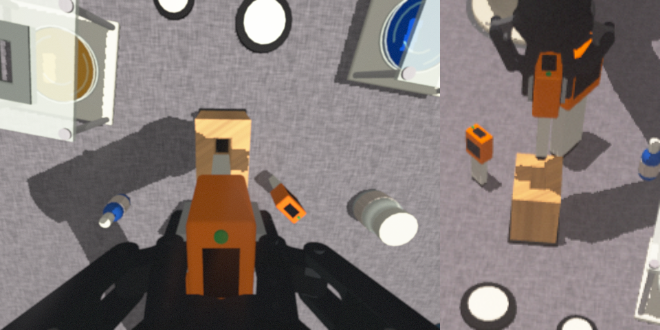

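The wand is held upright and clear of the stand. Now to the tile.

Call:
{"method": "drive_tool", "body": {"targets": [[1, 10, 3.6, 0, 0], [1, 30, 10.8, 0, 0], [1, 55, 19.8, 0, 0], [1, 80, 28.8, 0, 0], [1, 105, 37.8, 0, 0], [1, 125, 45, 0, 0], [1, 140, 50.5, 10, 0], [1, 146.5, 53, 25, 0], [1, 146.5, 53, 45, 0], [1, 146.5, 53, 60, 0], [1, 146.5, 53, 68, 0], [1, 146.5, 53, 70, 0]]}}

```text
clock: 5.7
position: [617.0, -4.3, 148.4]
ee_rot: [1.0, 0.017, -0.002, 0.0]
contact_force: [0.5, 0.1, -1.9]
gripper_width: 29.6
grasp_force: 59.3
```

Run:
```python
from m import *
s=arm.read_state(); print(s["position"],s["ee_rot"],s["gripper_width"])
im=arm.get_image("wrist"); im2=arm.get_image("scene"); im3=arm.get_image("top"); cv2.imwrite("pics/w3.png",im); cv2.imwrite("pics/s3.png",im2)
P=s["position"]-[0,0,90]; print("pred end: wrist",proj(cam("wrist",s),P),"scene",proj(cam("scene"),P))
cs=proj(cam("scene"),P).astype(int); u=cs
crop=im2[u[1]-70:u[1]+50,u[0]-50:u[0]+50]; print("crop origin",u-[50,70])
cv2.imwrite("pics/v3.png",np.hstack([cv2.resize(im,(400,300)),cv2.resize(crop,(400,480),interpolation=cv2.INTER_CUBIC)[:300] if 0 else cv2.resize(crop,(250,300),interpolation=cv2.INTER_CUBIC)]))
```

```text
[617.00290976  -4.33102288 148.3928921 ] [ 9.99854852e-01  1.69472252e-02 -1.72197357e-03  3.16755939e-04] 29.60885746884904
pred end: wrist [320.33982781 241.49317066] scene [325.11755131 263.61802274]
crop origin [275 193]
```

View pics/v3.png

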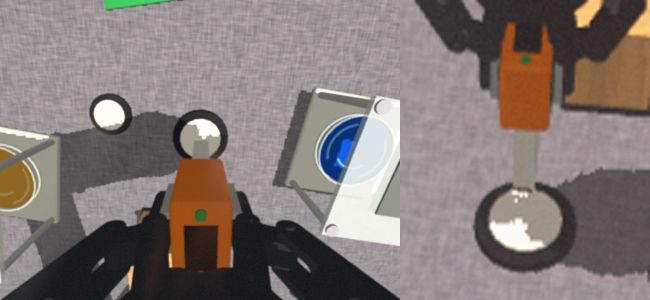

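The wand hangs over the tile: grey nose ending near scene (325,268), tile centre near (325,283). I compare that with the prediction.

Run:
```python
from m import *
s=arm.read_state(); p=s["position"]; c=cam("scene"); 
for dx,dz in((17,-80),(13,-90),(17,-79),(25,-10),(25,50),(25,-10.0)): print(dx,dz,proj(c,p+[dx,0,dz]).round(1))
im=cv2.imread("pics/s3.png"); print([(v,im[v,325].tolist()) for v in range(240,282,1)])
print("tile",[proj(c,(618+d,-4,14)).round(1).tolist() for d in(-25,0,25)])
```

```text
17 -80 [324.1 268.3]
13 -90 [324.3 269.9]
17 -79 [324.1 267.9]
25 -10 [324.1 245.6]
25 50 [324.6 220. ]
25 -10.0 [324.1 245.6]
[(240, [21, 76, 153]), (241, [32, 79, 155]), (242, [32, 77, 154]), (243, [28, 76, 152]), (244, [51, 85, 151]), (245, [94, 115, 141]), (246, [131, 141, 149]), (247, [130, 138, 148]), (248, [129, 139, 148]), (249, [131, 142, 149]), (250, [128, 139, 148]), (251, [129, 140, 147]), (252, [129, 139, 147]), (253, [129, 140, 149]), (254, [131, 140, 149]), (255, [128, 139, 148]), (256, [130, 142, 150]), (257, [131, 142, 148]), (258, [129, 139, 147]), (259, [131, 142, 150]), (260, [131, 139, 148]), (261, [129, 138, 145]), (262, [132, 142, 150]), (263, [131, 141, 148]), (264, [129, 140, 148]), (265, [130, 138, 147]), (266, [128, 138, 147]), (267, [121, 131, 139]), (268, [92, 99, 105]), (269, [122, 133, 142]), (270, [217, 230, 240]), (271, [225, 237, 244]), (272, [138, 151, 158]), (273, [138, 149, 158]), (274, [139, 149, 159]), (275, [137, 148, 158]), (276, [138, 149, 161]), (277, [141, 151, 161]), (278, [138, 150, 159]), (279, [141, 150, 161]), (280, [139, 151, 159]), (281, [138, 150, 161])]
tile [[326.5, 267.5], [324.9, 279.5], [323.3, 291.9]]
```

Prediction and image agree within a pixel. Lower to 20 mm above the tile and hold.

Call:
{"method": "drive_tool", "body": {"targets": [[1, 1, 0, 8, 0], [1, 1, 0, 16, 0], [1, 1, 0, 21, 0], [1, 1, 0, 24, 0], [1, 1, 0, 24, 0], [1, 1, 0, 24, 0], [1, 1, 0, 24, 0], [1, 1, 0, 24, 0], [1, 1, 0, 24, 0], [1, 1, 0, 24, 0], [1, 1, 0, 24, 0], [1, 1, 0, 24, 0]]}}

```text
clock: 7.05
position: [618.9, -4.1, 126.3]
ee_rot: [1.0, 0.017, -0.0, -0.0]
contact_force: [0.4, 0.9, -1.0]
gripper_width: 29.4
grasp_force: 59.3
```

Run:
```python
from m import *
s=arm.read_state(); print(s["position"],s["ee_rot"],s["contact_force"])
im2=arm.get_image("scene"); cv2.imwrite("pics/s4.png",im2)
u=proj(cam("scene"),s["position"]-[0,0,90]); print(u); u=u.astype(int)
cv2.imwrite("pics/v4.png",cv2.resize(im2[u[1]-60:u[1]+40,u[0]-50:u[0]+50],None,fx=4,fy=4,interpolation=cv2.INTER_CUBIC))
```

```text
[618.90051913  -4.13004006 126.33962965] [ 9.99856863e-01  1.69190285e-02 -1.90536872e-06 -8.96160404e-06] [ 0.35293418  0.88338073 -1.0375117 ]
[324.94140463 272.3376004 ]
```

View pics/v4.png

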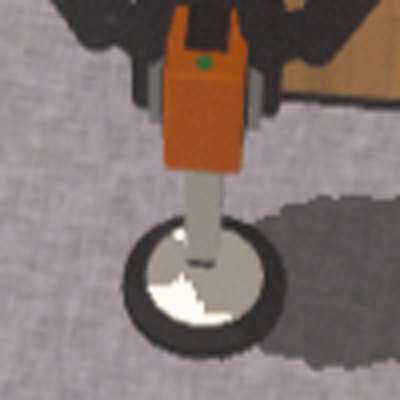

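The black foot is visible at crop (202,263) over the tile, with a gap below it. It is about 22 mm up, so I lower 2 mm and hold.

Call:
{"method": "drive_tool", "body": {"targets": [[1, 0, 0, 1, 0], [1, 0, 0, 2, 0], [1, 0, 0, 2, 0], [1, 0, 0, 2, 0], [1, 0, 0, 2, 0], [1, 0, 0, 2, 0], [1, 0, 0, 2, 0], [1, 0, 0, 2, 0], [1, 0, 0, 2, 0], [1, 0, 0, 2, 0], [1, 0, 0, 2, 0], [1, 0, 0, 2, 0]]}}

```text
clock: 8.3
position: [618.9, -4.1, 124.3]
ee_rot: [1.0, 0.017, -0.0, 0.0]
contact_force: [-0.9, -0.3, -1.8]
gripper_width: 29.7
grasp_force: 59.3
```

Call:
{"method": "drive_tool", "body": {"targets": [[1, 0, 0, 0, 0], [1, 0, 0, 0, 0], [1, 0, 0, 0, 0], [1, 0, 0, 0, 0], [1, 0, 0, 0, 0], [1, 0, 0, 0, 0], [1, 0, 0, 0, 0], [1, 0, 0, 0, 0], [1, 0, 0, 0, 0], [1, 0, 0, 0, 0], [1, 0, 0, 0, 0], [1, 0, 0, 0, 0]]}}

```text
clock: 9.5
position: [618.9, -4.1, 124.3]
ee_rot: [1.0, 0.017, -0.0, 0.0]
contact_force: [0.1, 0.1, -1.2]
gripper_width: 29.4
grasp_force: 59.3
```

Call:
{"method": "drive_tool", "body": {"targets": [[1, 0, 0, 0, 0], [1, 0, 0, 0, 0], [1, 0, 0, 0, 0], [1, 0, 0, 0, 0], [1, 0, 0, 0, 0]]}}

```text
clock: 10.0
position: [618.9, -4.1, 124.3]
ee_rot: [1.0, 0.017, 0.0, -0.0]
contact_force: [-0.2, 0.3, -1.2]
gripper_width: 29.0
grasp_force: 59.3
```

Calibrated. Raise, and move next to the blue station for a close look.

Call:
{"method": "drive_tool", "body": {"targets": [[1, 0, 0, -10, 0], [1, 0, 0, -30, 0], [1, 0, 0, -60, 0], [1, 0, 0, -90, 0], [1, 0, 0, -110, 0], [1, -3, 20, -112, 3], [1, -6, 50, -112, 6], [1, -10, 80, -112, 9.4], [1, -15, 105, -112, 9.4], [1, -15, 122, -112, 9.4], [1, -15, 130, -112, 9.4], [1, -15, 130, -112, 9.4]]}}

```text
clock: 11.2
position: [608.5, -135.2, 236.5]
ee_rot: [0.998, -0.066, 0.0, -0.0]
contact_force: [-0.6, 0.2, -1.7]
gripper_width: 29.2
grasp_force: 59.4
```

Call:
{"method": "drive_tool", "body": {"targets": [[1, 0, 0, 0, 0], [1, 0, 0, 0, 0], [1, 0, 0, 0, 0]]}}

```text
clock: 11.5
position: [608.5, -133.7, 236.3]
ee_rot: [0.998, -0.064, -0.0, -0.0]
contact_force: [-0.6, 0.3, -2.1]
gripper_width: 29.0
grasp_force: 59.4
```

Run:
```python
from m import *
s=arm.read_state(); print(s["position"],s["ee_rot"])
im=arm.get_image("wrist"); cv2.imwrite("pics/w5.png",im); c=cam("wrist",s)
print("pred slot",proj(c,(610,-194.5,108)),"end",proj(c,s["position"]-[0,0,90]))
cv2.imwrite("pics/v5.png",im)
im2=arm.get_image("scene"); cv2.imwrite("pics/s5.png",im2); im3=arm.get_image("top"); cv2.imwrite("pics/t5.png",im3)
```

```text
[ 608.49548243 -133.65027455  236.29232494] [ 9.97924772e-01 -6.43905721e-02 -4.07741531e-05 -3.31129058e-05]
pred slot [400.8214982  213.73854641] end [320.2137186  242.07051823]
```

View pics/v5.png

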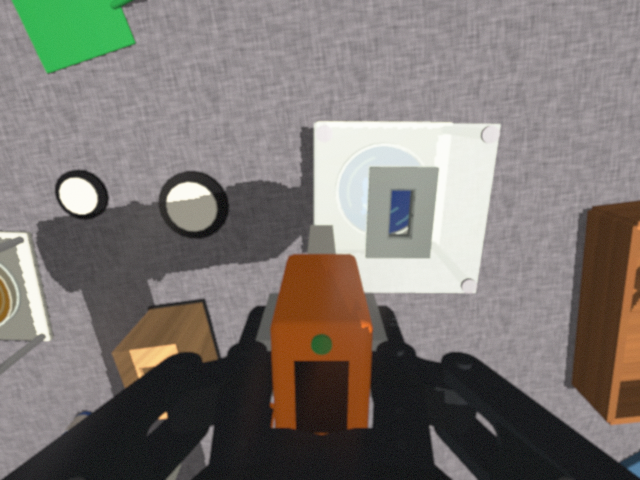

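The wrist view shows the slot at about (401,213), right where predicted. The nose tip is seen at (321,226) beside the frame, and the blue sample lies beneath. Now I measure both in this same view.

Run:
```python
from m import *
im=cv2.imread("pics/w5.png"); 
class S_: pass
s=arm.read_state(); c=cam("wrist",s); p=s["position"]; r=R.from_quat(s["ee_rot"]).as_matrix()
H,S,V=cv2.split(cv2.cvtColor(im,cv2.COLOR_BGR2HSV))
g=((V<150)|(S>60)).astype(np.uint8)*255
g=cv2.morphologyEx(g,cv2.MORPH_OPEN,np.ones((5,5)))
print("frame",rects(im,g,c,108,(355,155,448,268),500))
b=((S>75)&(H>95)|(V<95)|(V>175)).astype(np.uint8)*255
print("slot",rects(im,b,c,108,(383,182,420,245),100))
for t in (cv2.imread("pics/t5.png"),):
    h2,s2,v2=cv2.split(cv2.cvtColor(t,cv2.COLOR_BGR2HSV)); 
    b=((s2>55)&(h2>95)).astype(np.uint8)*255; print("top slot",rects(t,b,cam("top"),108,(415,205,452,250)))
print("heading",np.degrees(np.arctan2(r[1,0],r[0,0])))
# nose predicted corners
for dx,dy,dz in((17,7,-80),(17,-7,-80),(13,0,-90),(17,7,-60),(17,-7,-60),(25,15,-10),(25,-15,-10),(25,15,50),(25,-15,50),(-25,15,50),(-25,-15,50)):
    print((dx,dy,dz),proj(c,p+r@np.array([dx,dy,-dz])).round(1))
for v in(232,240,248): print(v,im[v,300:340,1].tolist())
print(im[215:262,321,1].tolist())
o=((H<18)&(S>150)&(V>60)).astype(np.uint8)*255
for v in(258,300,330,420): 
    q=np.where(o[v,230:420])[0]+230; print(v,q.min(),q.max())
```

```text
frame [(609.6, -195.0, 'size', 39.3, 19.7, 'long-axis deg', -7.5)]
slot [(611.4, -194.9, 'size', 31.5, 15.8, 'long-axis deg', -7.4)]
top slot [(602.0, -192.5, 'size', 16.9, 13.2, 'long-axis deg', -1.8)]
heading -7.409873140346143
(17, 7, -80) [331.5 221.2]
(17, -7, -80) [308.8 221.3]
(13, 0, -90) [320.2 223.1]
(17, 7, -60) [332.4 230.7]
(17, -7, -60) [307.7 230.7]
(25, 15, -10) [354.3 246.9]
(25, -15, -10) [285.2 246.9]
(25, 15, 50) [372.4 318.1]
(25, -15, 50) [265.8 318.1]
(-25, 15, 50) [365.8 454.8]
(-25, -15, 50) [273.  454.8]
232 [77, 74, 76, 77, 73, 71, 77, 78, 83, 101, 115, 126, 124, 124, 121, 125, 123, 124, 124, 121, 126, 122, 125, 125, 122, 122, 127, 125, 126, 124, 125, 125, 145, 188, 228, 239, 240, 239, 239, 239]
240 [147, 125, 93, 72, 71, 73, 73, 82, 99, 115, 123, 125, 122, 123, 124, 125, 125, 123, 124, 122, 124, 123, 125, 122, 126, 125, 123, 124, 126, 125, 125, 125, 126, 148, 194, 232, 238, 240, 239, 239]
248 [127, 105, 85, 75, 69, 73, 78, 91, 112, 119, 122, 125, 124, 123, 124, 123, 124, 123, 126, 118, 124, 125, 124, 120, 123, 125, 122, 127, 123, 124, 125, 126, 126, 131, 149, 200, 230, 237, 236, 237]
[241, 240, 241, 241, 241, 242, 241, 240, 237, 221, 170, 135, 123, 122, 127, 127, 125, 122, 123, 125, 126, 125, 123, 123, 123, 123, 124, 126, 123, 123, 126, 126, 127, 125, 126, 121, 126, 120, 107, 87, 73, 64, 67, 70, 64, 69, 71]
258 289 352
300 278 362
330 271 372
420 271 366
```

Offsets are small and the heading matches at -7.4°. Move over the slot, just above the frame, and check.

Call:
{"method": "drive_tool", "body": {"targets": [[1, 3, 10, 0, 0], [1, 6, 25, 0, 0], [1, 9, 42, 0, 0], [1, 10.8, 54, 0, 0], [1, 10.8, 59.9, 4, 0], [1, 10.8, 59.9, 14, 0], [1, 10.8, 59.9, 24, 0], [1, 10.8, 59.9, 30, 0], [1, 10.8, 59.9, 32, 0], [1, 10.8, 59.9, 32, 0], [1, 10.8, 59.9, 32, 0], [1, 10.8, 59.9, 32, 0]]}}

```text
clock: 12.85
position: [611.6, -195.2, 204.9]
ee_rot: [0.998, -0.065, 0.001, 0.0]
contact_force: [-0.2, -0.2, -2.7]
gripper_width: 29.4
grasp_force: 59.4
```

Run:
```python
from m import *
s=arm.read_state(); print(s["position"],s["ee_rot"],s["contact_force"]); p=s["position"]; r=R.from_quat(s["ee_rot"]).as_matrix(); print("heading",np.degrees(np.arctan2(r[1,0],r[0,0])))
im=arm.get_image("wrist"); im2=arm.get_image("scene"); cv2.imwrite("pics/w6.png",im); cv2.imwrite("pics/s6.png",im2)
c=cam("scene"); cw=cam("wrist",s)
for q in((17,7,-80),(17,-7,-80),(13,4,-90),(13,-4,-90)): print(q,"scene",proj(c,p+r@np.array([q[0],q[1],-q[2]])).round(1),"wrist",proj(cw,p+r@np.array([q[0],q[1],-q[2]])).round(1))
a=np.radians(-7.45); ex=np.array([np.cos(a),np.sin(a),0]); ey=np.array([np.sin(a),-np.cos(a),0]); C=np.array([610.3,-194.7,108])
for u,v in((18,8),(18,-8),(35,25),(35,-25),(-35,25),(-35,-25)): print((u,v),"scene",proj(c,C+u*ex+v*ey).round(1),"wrist",proj(cw,C+u*ex+v*ey).round(1))
A=cv2.resize(im2[180:265,165:255],None,fx=4.4,fy=4.4,interpolation=cv2.INTER_CUBIC)
B=cv2.resize(im[150:280,250:390],None,fx=2.85,fy=2.85,interpolation=cv2.INTER_CUBIC)
h=min(A.shape[0],B.shape[0]); cv2.imwrite("pics/v6.png",np.hstack([A[:h],B[:h]])); print(A.shape)
```

```text
[ 611.59334501 -195.19194835  204.87793581] [ 9.97895462e-01 -6.48410033e-02  5.37461024e-04  5.61319809e-05] [-0.20624529 -0.18051949 -2.71235724]
heading -7.435447863137938
(17, 7, -80) scene [197.5 231.7] wrist [331.5 221.2]
(17, -7, -80) scene [205.9 233.4] wrist [308.8 221.3]
(13, 4, -90) scene [201.1 234.1] wrist [326.4 223.1]
(13, -4, -90) scene [205.9 235.1] wrist [314.  223.1]
(18, 8) scene [198.8 238.1] wrist [331.8 215. ]
(18, -8) scene [208.3 240.1] wrist [307.6 215. ]
(35, 25) scene [184.6 244.2] wrist [358.3 189.6]
(35, -25) scene [214.7 250.5] wrist [281.1 189.6]
(-35, 25) scene [200.7 211.4] wrist [355.2 287.9]
(-35, -25) scene [229.6 217.2] wrist [284.4 287.9]
(374, 396, 3)
```

View pics/v6.png

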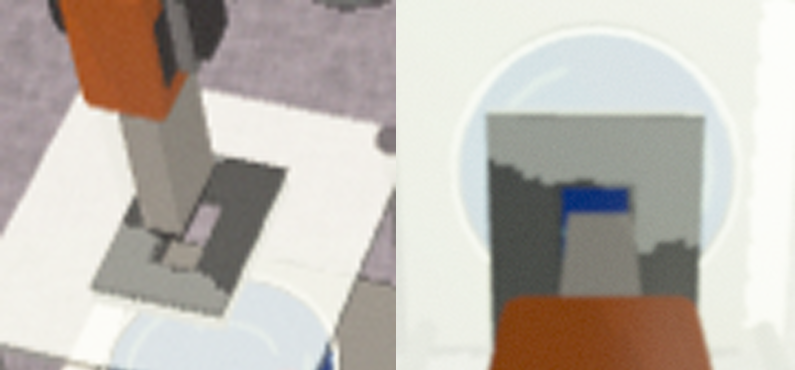

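The foot hangs over the slot: in the wrist view the nose is centred between the slot sides at u≈321, and in the scene view its end is slightly behind the slot's middle. I nudge it, lower only the tapered foot in, and watch the force.

Call:
{"method": "drive_tool", "body": {"targets": [[1, 1, -0.4, 2, 0], [1, 1, -0.4, 4, 0], [1, 1, -0.4, 6, 0], [1, 1, -0.4, 8, 0], [1, 1, -0.4, 10, 0], [1, 1, -0.4, 12, 0], [1, 1, -0.4, 13, 0], [1, 1, -0.4, 13, 0], [1, 1, -0.4, 13, 0]]}}

```text
clock: 13.85
position: [612.3, -195.1, 191.4]
ee_rot: [0.998, -0.065, 0.0, 0.0]
contact_force: [-0.2, 0.9, -1.7]
gripper_width: 29.6
grasp_force: 59.4
```

No contact, so the foot is in. I probe gently along x.

Call:
{"method": "drive_tool", "body": {"targets": [[1, 0.5, 0, 0, 0], [1, 1, 0, 0, 0], [1, 1.5, 0, 0, 0], [1, 1.5, 0, 0, 0], [1, 1.5, 0, 0, 0]]}}

```text
clock: 14.35
position: [613.8, -195.3, 191.3]
ee_rot: [0.998, -0.065, 0.0, 0.0]
contact_force: [-0.7, -1.0, -1.6]
gripper_width: 29.5
grasp_force: 59.4
```

Call:
{"method": "drive_tool", "body": {"targets": [[1, 0.5, 0, 0, 0], [1, 1, 0, 0, 0], [1, 1, 0, 0, 0], [1, 1, 0, 0, 0]]}}

```text
clock: 14.75
position: [614.4, -195.4, 191.2]
ee_rot: [0.998, -0.065, -0.0, -0.0]
contact_force: [-0.7, 0.3, -0.1]
gripper_width: 29.3
grasp_force: 59.4
```

Call:
{"method": "drive_tool", "body": {"targets": [[1, 0.5, 0, 0, 0], [1, 1, 0, 0, 0], [1, 1, 0, 0, 0], [1, 1, 0, 0, 0]]}}

```text
clock: 15.15
position: [615.0, -195.5, 191.2]
ee_rot: [0.998, -0.065, -0.001, -0.0]
contact_force: [-4.2, 0.4, 0.8]
gripper_width: 29.6
grasp_force: 59.5
```

Contact on the +x side begins at about x=614.5. Now the -x side.

Call:
{"method": "drive_tool", "body": {"targets": [[1, -1, 0, 0, 0], [1, -2, 0, 0, 0], [1, -3, 0, 0, 0], [1, -4, 0, 0, 0], [1, -5, 0, 0, 0], [1, -5, 0, 0, 0], [1, -5, 0, 0, 0]]}}

```text
clock: 15.85
position: [611.1, -194.9, 191.4]
ee_rot: [0.998, -0.065, 0.0, 0.0]
contact_force: [-0.5, 0.1, -1.4]
gripper_width: 29.2
grasp_force: 59.5
```

Call:
{"method": "drive_tool", "body": {"targets": [[1, -0.5, 0, 0, 0], [1, -1, 0, 0, 0], [1, -1, 0, 0, 0], [1, -1, 0, 0, 0]]}}

```text
clock: 16.25
position: [609.8, -194.7, 191.3]
ee_rot: [0.998, -0.065, 0.0, 0.0]
contact_force: [-0.0, 0.1, -1.7]
gripper_width: 29.3
grasp_force: 59.4
```

Call:
{"method": "drive_tool", "body": {"targets": [[1, -0.5, 0, 0, 0], [1, -1, 0, 0, 0], [1, -1, 0, 0, 0], [1, -1, 0, 0, 0]]}}

```text
clock: 16.65
position: [609.1, -194.6, 191.5]
ee_rot: [0.998, -0.065, 0.0, 0.0]
contact_force: [0.8, 0.2, -1.8]
gripper_width: 29.4
grasp_force: 59.4
```

Call:
{"method": "drive_tool", "body": {"targets": [[1, -0.5, 0, 0, 0], [1, -1, 0, 0, 0], [1, -1, 0, 0, 0], [1, -1, 0, 0, 0]]}}

```text
clock: 17.05
position: [608.6, -194.5, 191.6]
ee_rot: [0.998, -0.065, 0.001, 0.0]
contact_force: [2.4, -1.3, -1.8]
gripper_width: 29.6
grasp_force: 59.4
```

The x centre is about 611.8. I return there and probe y the same way.

Call:
{"method": "drive_tool", "body": {"targets": [[1, 1, 0, 0, 0], [1, 2, 0, 0, 0], [1, 3, 0, 0, 0], [1, 4, 0, 0, 0], [1, 4, 0.5, 0, 0], [1, 4, 1, 0, 0], [1, 4, 1.5, 0, 0], [1, 4, 1.5, 0, 0], [1, 4, 1.5, 0, 0]]}}

```text
clock: 17.95
position: [611.3, -196.1, 191.0]
ee_rot: [0.998, -0.065, -0.0, -0.0]
contact_force: [-0.2, 1.8, -1.6]
gripper_width: 29.1
grasp_force: 59.4
```

Call:
{"method": "drive_tool", "body": {"targets": [[1, 0, 0.5, 0, 0], [1, 0, 1, 0, 0], [1, 0, 1, 0, 0], [1, 0, 1, 0, 0]]}}

```text
clock: 18.35
position: [611.3, -196.4, 191.1]
ee_rot: [0.998, -0.065, -0.0, -0.001]
contact_force: [0.1, 4.2, -1.2]
gripper_width: 29.3
grasp_force: 59.5
```

Call:
{"method": "drive_tool", "body": {"targets": [[1, 0, 0.5, 0, 0], [1, 0, 1, 0, 0], [1, 0, 1, 0, 0], [1, 0, 1, 0, 0]]}}

```text
clock: 18.75
position: [611.3, -196.7, 191.0]
ee_rot: [0.998, -0.065, -0.0, -0.001]
contact_force: [-0.2, 7.5, -1.2]
gripper_width: 29.6
grasp_force: 59.7
```

Call:
{"method": "drive_tool", "body": {"targets": [[1, 0, -1, 0, 0], [1, 0, -2, 0, 0], [1, 0, -3, 0, 0], [1, 0, -4, 0, 0], [1, 0, -5, 0, 0], [1, 0, -6, 0, 0], [1, 0, -6, 0, 0], [1, 0, -6, 0, 0]]}}

```text
clock: 19.55
position: [612.1, -192.7, 191.4]
ee_rot: [0.998, -0.065, 0.0, 0.0]
contact_force: [0.8, -0.0, -2.0]
gripper_width: 29.5
grasp_force: 59.9
```

Call:
{"method": "drive_tool", "body": {"targets": [[1, 0, -0.5, 0, 0], [1, 0, -1, 0, 0], [1, 0, -1, 0, 0], [1, 0, -1, 0, 0]]}}

```text
clock: 19.95
position: [612.2, -191.8, 191.4]
ee_rot: [0.998, -0.065, -0.0, 0.0]
contact_force: [1.2, -1.4, -0.8]
gripper_width: 29.1
grasp_force: 59.9
```

Call:
{"method": "drive_tool", "body": {"targets": [[1, 0, -0.5, 0, 0], [1, 0, -1, 0, 0], [1, 0, -1, 0, 0], [1, 0, -1, 0, 0]]}}

```text
clock: 20.35
position: [612.3, -191.3, 191.4]
ee_rot: [0.998, -0.065, -0.0, 0.001]
contact_force: [-0.2, -5.2, -2.3]
gripper_width: 29.4
grasp_force: 60.1
```

Centre is about (611.8, -193.85). Recentre and lower 12 mm, checking force.

Call:
{"method": "drive_tool", "body": {"targets": [[1, 0.2, 1, 0, 0], [1, 0.2, 2, 0, 0], [1, 0.2, 3, 0, 0], [1, 0.2, 3.4, 0, 0], [1, 0.2, 3.4, 0, 0], [1, 0.2, 3.4, 2, 0], [1, 0.2, 3.4, 4, 0], [1, 0.2, 3.4, 6, 0], [1, 0.2, 3.4, 8, 0], [1, 0.2, 3.4, 10, 0], [1, 0.2, 3.4, 12, 0], [1, 0.2, 3.4, 12, 0]]}}

```text
clock: 21.55
position: [611.9, -193.9, 178.8]
ee_rot: [0.998, -0.065, -0.0, -0.0]
contact_force: [-0.4, 0.5, -1.9]
gripper_width: 29.5
grasp_force: 60.3
```

Call:
{"method": "drive_tool", "body": {"targets": [[1, 0, 0, 2, 0], [1, 0, 0, 4, 0], [1, 0, 0, 6, 0], [1, 0, 0, 6, 0], [1, 0, 0, 6, 0]]}}

```text
clock: 22.05
position: [612.1, -194.0, 173.3]
ee_rot: [0.998, -0.065, -0.0, 0.0]
contact_force: [0.3, 0.2, -1.9]
gripper_width: 29.4
grasp_force: 60.3
```

It slides freely. On down to about 5 mm above the final height, then a check.

Call:
{"method": "drive_tool", "body": {"targets": [[1, 0, 0, 3, 0], [1, 0, 0, 7, 0], [1, 0, 0, 11, 0], [1, 0, 0, 15, 0], [1, 0, 0, 19, 0], [1, 0, 0, 23, 0], [1, 0, 0, 27, 0], [1, 0, 0, 31, 0], [1, 0, 0, 33, 0], [1, 0, 0, 33, 0], [1, 0, 0, 33, 0]]}}

```text
clock: 23.15
position: [612.3, -194.0, 140.5]
ee_rot: [0.998, -0.065, 0.0, 0.0]
contact_force: [-0.3, 0.1, -1.3]
gripper_width: 29.1
grasp_force: 60.3
```

Run:
```python
from m import *
s=arm.read_state(); p=s["position"]; print(p,s["ee_rot"],s["contact_force"]); r=R.from_quat(s["ee_rot"]).as_matrix()
im2=arm.get_image("scene"); im=arm.get_image("wrist"); cv2.imwrite("pics/s7.png",im2); c=cam("scene"); cw=cam("wrist",s)
for q in((25,15,-10),(25,-15,-10),(25,15,50),(25,-15,50)): print(q,"scene",proj(c,p+r@np.array([q[0],q[1],-q[2]])).round(1))
A=cv2.resize(im2[160:270,165:255],None,fx=4.4,fy=4.4,interpolation=cv2.INTER_CUBIC)
B=cv2.resize(im[140:310,250:400],(427,484),interpolation=cv2.INTER_CUBIC)
cv2.imwrite("pics/v7.png",np.hstack([A,B[:,:400]]))
```

```text
[ 612.28218695 -193.98203091  140.45185707] [ 9.97885961e-01 -6.49890992e-02  1.49308819e-04  5.77971772e-05] [-0.29847509  0.08660814 -1.33881807]
(25, 15, -10) scene [190.9 232.7]
(25, -15, -10) scene [209.2 236.5]
(25, 15, 50) scene [184.4 207.2]
(25, -15, 50) scene [203.7 211.1]
```

View pics/v7.png

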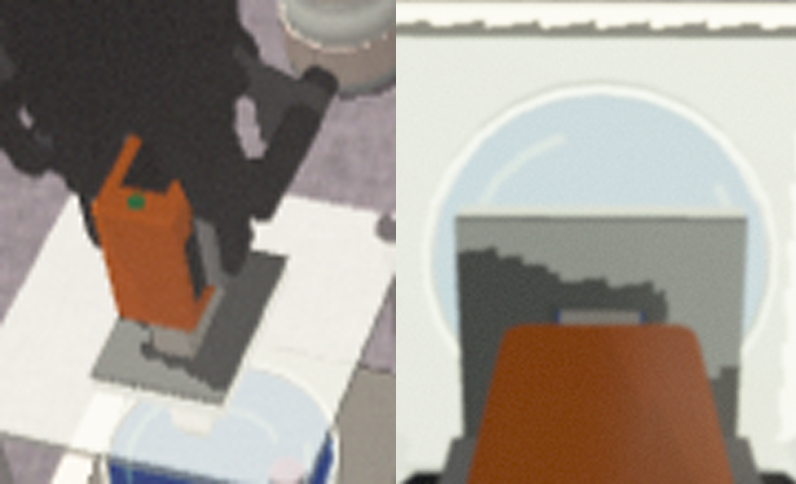

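The nose is through the slot, with the shoulder at scene (192,232)–(209,236) clear of the frame and no contact force. The probing widths put the foot's end about 89.5 mm below the TCP, so I lower the last 5.5 mm and hold.

Call:
{"method": "drive_tool", "body": {"targets": [[1, -0.3, 0, 2, 0], [1, -0.3, 0, 4, 0], [1, -0.3, 0, 5.5, 0], [1, -0.3, 0, 5.5, 0], [1, -0.3, 0, 5.5, 0], [1, -0.3, 0, 5.5, 0], [1, -0.3, 0, 5.5, 0], [1, -0.3, 0, 5.5, 0], [1, -0.3, 0, 5.5, 0], [1, -0.3, 0, 5.5, 0], [1, -0.3, 0, 5.5, 0], [1, -0.3, 0, 5.5, 0]]}}

```text
clock: 24.45
position: [611.9, -193.9, 134.8]
ee_rot: [0.998, -0.065, 0.0, 0.0]
contact_force: [0.2, -0.2, -1.8]
gripper_width: 29.5
grasp_force: 60.3
```

Call:
{"method": "drive_tool", "body": {"targets": [[1, 0, 0, 0, 0], [1, 0, 0, 0, 0], [1, 0, 0, 0, 0], [1, 0, 0, 0, 0], [1, 0, 0, 0, 0], [1, 0, 0, 0, 0], [1, 0, 0, 0, 0], [1, 0, 0, 0, 0]]}}

```text
clock: 25.25
position: [611.8, -193.9, 134.8]
ee_rot: [0.998, -0.065, -0.0, 0.0]
contact_force: [-1.1, 0.3, -1.5]
gripper_width: 29.4
grasp_force: 60.3
```

```bash
python3 -c "
from bench import arm
print(arm.job_done())"
```

```text
the job is handed in; nothing more can be done
None
```

I calibrated the wand about 20 mm above the white tile and handed the job in at about 25 s, with the wand still held upright through the blue station's slot, its end an estimated 25 mm above the sample and its handle clear of the frame; to centre it, I touched the foot lightly (under 8 N) against the slot's sides.

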